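Unclip the flap-wheel cassette and put it away in its rack slot

TASK

Pull the cassette with the drum-shaped flap wheel up off the rail against its sprung catch, stand it upright on the rubber mat and let go, then take it again by its free ends so that it can go between the cheeks of its own rack slot, the one labelled with the same drum-shaped wheel. Lower it right down onto the slot's floor before letting go; leave the other two cassettes clipped where they are and do not knock over or push away the loose flap wheels standing on the mat.

Things in the scene. Friction and masses are not known exactly. Their poses are not given: they have to be found in the camera images.
- drum_cassette: The one to put away. Aluminium block 30 (x) x 54 (y) x 45 mm (z) carrying one flap wheel: a plain upright drum 26 mm across, 18 mm tall, up to 68 mm. Origin: underside centre. A 15 mm channel along y under it straddles the rail, its lips snapped over sprung plungers. Grip its smooth sides 20 to 43 mm above the origin. About 0.18 kg.
- cone_cassette: Must stay clipped. Aluminium block 30 (x) x 54 (y) x 45 mm (z) carrying one pointed stone: a cone 26 mm across at its foot, tip up, up to 68 mm. Origin: underside centre. A 15 mm channel along y under it straddles the rail, its lips snapped over sprung plungers. Grip its smooth sides 20 to 43 mm above the origin. About 0.18 kg.
- pin_cassette: Must stay clipped. Aluminium block 30 (x) x 54 (y) x 45 mm (z) carrying three slender upright pins, 6 mm thick, up to 68 mm. Origin: underside centre. A 15 mm channel along y under it straddles the rail, its lips snapped over sprung plungers. Grip its smooth sides 20 to 43 mm above the origin. About 0.18 kg.
- rail: Fixed 13 mm bar along y on a base 80 x 210 x 12 mm. Origin: base underside centre, on the bench. Bar top 42 mm up. The cassettes straddle it at y = -60, 0, +60 mm in any order, origins 22 mm up, only 6 mm apart: there only their front and back (x) faces can be gripped. Sprung plungers hold each: 10 to 18 N straight up frees it; clear of the bar when raised over 22 mm.
- mat: Fixed dark grey rubber mat 240 (x) x 170 (y) mm, 3 mm thick, on the bench between rail and rack. Origin: centre of the underside. Its middle is bare; two loose flap wheels stand near two of its corners.
- rack: Fixed rack, base 10 mm thick, x +-92, y -109 to +47 mm; origin on the bench under the middle slot. Slots at x = -56, 0, +56 mm, y = 0: troughs along y with two cheeks 40 mm long, 34 mm apart (x), 50 mm above the floor (the base top), flared on to 58 mm; end lips 8 mm high, 60 mm apart inside (y). A cassette goes in lengthwise along y; only its ends stay free for fingers.
- drum_label: Specimen pad of the drum slot: 30 x 30 x 8 mm aluminium pad on the rack's base, 88 mm from its slot's centre towards the rack's -y, carrying one drum 26 mm across, top 31 mm above the pad's foot. Origin: centre of the pad's underside. Which of the three slots it marks varies.
- cone_label: The like pad of another slot, with a single cone.
- pin_label: The like pad of another slot, with three slender pins.
- drum_home (a point): Floor centre of the drum slot: where the cassette's origin belongs. x across the trough, y along it; either way round will do.
- flap_wheel_a: Loose flap wheel, drum 25 mm across and 15 mm tall with its shank standing up to 49 mm, near the mat's corner at the mat's +x, +y. Origin: underside centre. Not part of the job.
- flap_wheel_b: The same, near the mat's corner at its -x, -y. Not part of the job.
Things that resemble listed ones, but are neither listed nor needed, are in the scene too. What is shaped like the drum_cassette but brown is not meant. Leave any orange or turquoise look-alike of the rail alone.

How it is judged:
On the way, in this order (a step that is already met when the one before it is completed fails the run):
1. the drum cassette is held and pulled clear above the rail (contact force between drum_cassette and the fingers above 0.5 N and z of drum_cassette in the frame of rail above 0.05 m), for 0.1 s.
2. it stands upright on the mat, let go (contact force between drum_cassette and the fingers below 0.1 N and x of drum_cassette in the frame of mat between -0.12 and 0.12 m and y of drum_cassette in the frame of mat between -0.085 and 0.085 m and z of drum_cassette in the frame of mat below 0.007 m and angle between drum_cassette's own z axis and vertical below 0.1 rad and linear speed of drum_cassette below 0.02 m/s), for 0.2 s.
3. it is taken again and lifted off the mat (contact force between drum_cassette and the fingers above 0.5 N and z of drum_cassette in the frame of mat above 0.03 m), for 0.1 s.
4. it is lowered, still held, to the floor of the drum slot (contact force between drum_cassette and the fingers above 0.5 N and x of drum_cassette in the frame of drum_home between -0.006 and 0.006 m and y of drum_cassette in the frame of drum_home between -0.008 and 0.008 m and z of drum_cassette in the frame of drum_home below 0.008 m), for 0.05 s.
At the end, for the whole second after the job is handed in: The drum cassette stands released and still on the floor of the drum slot: within 5 mm across, 6 mm along, 4 mm in height, upright within 0.08 rad, lengthwise within 0.15 rad of the trough, either way round. The other two cassettes are still clipped within 12 mm of their starts (x of drum_cassette in the frame of drum_home between -0.005 and 0.005 m and y of drum_cassette in the frame of drum_home between -0.006 and 0.006 m and z of drum_cassette in the frame of drum_home between -0.004 and 0.004 m and angle between drum_cassette's own z axis and vertical below 0.08 rad and angle between the y axis of drum_cassette and the y axis of drum_home, either way round below 0.15 rad and linear speed of drum_cassette below 0.01 m/s and contact force between drum_cassette and the fingers below 0.1 N and distance of each of cone_cassette, pin_cassette from where it was at the start of the episode below 0.012 m); the robot touches nothing.
It fails at once if another cassette is moved more than 12 mm (distance of any of cone_cassette, pin_cassette from where it was at the start of the episode above 0.012 m).
It fails at once if a loose flap wheel is knocked over or pushed more than 40 mm away (distance of any of flap_wheel_a, flap_wheel_b from where it was at the start of the episode above 0.04 m or angle between any of flap_wheel_a, flap_wheel_b's own z axis and vertical above 0.8 rad).
It also fails if it takes over 59 s, if anything falls off the work surface, if the arm or the gripper's body presses on something with over 40 N, if the wrist force passes 120 N, or if a joint passes its speed limit or range.

ROBOT

A 6-joint arm with a two-finger parallel gripper is mounted at the origin on the work surface. World frame = base frame: x ahead of the robot, y to its left, z up, the work surface at z = 0. Lengths are in m, angles in rad, forces in N, time in s.
With the tool pointing down it reaches from about 0.375 to 0.975 m from the base axis. Payload 3.8 kg.
Tool frame: the origin (TCP) lies on the centre line of the jaws, within the pads' length; the fingertips stand 14 mm ahead of it and the grasp point (between the pads) lies 5 mm behind it; z points along the fingers, y is the line along which they close (so a half turn about z gives the same grasp; the last joint's range is limited). The gripper opens to 88 mm and grips with 3 to 60 N. Pads are 18 mm wide; open, the fingers measure 123 mm over their backs; the gripper's body (75 mm by 187 mm) begins 45 mm behind the grasp point.
Start: joints at [1.115, 0.264, 1.604, -0, 1.274, -0.037], TCP at [0.274, 0.617, 0.253] pointing down, gripper open.
Joint ranges: [-2.63, 2.63], [-0.94, 2.18], [0.31, 2.57], [-1.31, 4.45], [0, 2.66], [-2.55, 2.55]. Speed limits (rad/s): [2.57, 2.57, 3.14, 3.14, 3.14, 3.14].

INTERFACE

Orientations are given as a rotation vector (axis times angle).
In Python, from station import read_state, capture, get_calibration, finish_job gives the robot as it stands.
- The arm moves only by the shell command python3 -m inch 'ROWS'. ROWS is JSON, one flat list of numbers, 7 for each row, row after row: the opening, from -1 (shut) to 1 (fully open), then the shift along the world's x, y, z as a fraction of full scale, then the turn, a rotation vector about the world's x, y, z as a fraction of full scale. In form: [fingers, tx, ty, tz, ax, ay, az, fingers, tx, ty, tz, ax, ay, az, ...]. A call has 1 to 12 rows; each row shifts and turns the commanded pose from where the row before left it; what a row does not reach is not made up. Full scale, the value 1, is 0.025 m for a shift and 0.08 rad for a turn. A row lasts 1/10 s, in which the tool goes at most 50 mm and 8.59 degrees, less where a joint would pass 70% of its speed; a pose out of reach is approached as far as the arm can. A call with a number of a shift or a turn outside -1 to 1 is refused whole. A call with a gripper value outside its range is refused whole. The fingers move at their own pace and stop on an object; the grip force is fixed at half the most. Time passes only in rows, so rows that do not move let the fingers close. It gives the time, the measured TCP pose, the force, the opening and the grip force at its end, in the units of the state.
- read_state(): the state, without advancing time (a new reading comes with each control period).
- capture(name): name is "scene" or "top" or "wrist"; returns (picture, depth): 400x640x3 uint8, red, green, blue; 400x640 float32, m along the optical axis (not along the pixel's ray), 0 where there is no reading.
- get_calibration(name): a dict with "fx", "fy", "cx", "cy" (pixels), "rvec" (rotation vector, rad) and "tvec" (3), from world to camera coordinates, as OpenCV has them; the wrist camera has in their place "hand_eye" (4x4, takes a point from camera to tool coordinates, whose origin is the TCP and whose axes are the flange's). Camera axes: x right, y down, z forward; pixel columns grow to the right and rows downward; lengths in m; the calibration is good to about 2 mm. A picture is of the moment at which its call begins: read the wrist's pose just before it. get_calibration takes no time and is no camera call.
- finish_job(): hands the job in; it is judged then, once.
The state is a dict: "time": time; "qpos": joint angles; "qd": joint speeds; "joint_torque": joint torques, N m; "tcp_pos": TCP position; "tcp_rot": TCP orientation; "ft_force": force on the tool from outside, world axes, zero at the start; "torque": the same for the moment, N m; "gripper_width": finger opening in m; "finger_force": force on a finger pad.
Only numpy, scipy, OpenCV 4.12 (cv2) and the standard library are available. Lean on these libraries where they do the work, as an engineer would, in place of code of your own. Each camera call takes 0.05 s, during which the arm holds its last target. There are 200 camera calls.

## Working session

There is one attempt and no reset: what is moved stays moved. The work goes in short steps, Python scripts to look and compute and a shell command to move; the robot and the scene stay as the last step left them, time stands still between calls to the robot, and variables do not carry over. Pictures are saved under pics/ and viewed, at most 10 in all, crops included, and the job is handed in when it is done.

```bash
mkdir -p pics; ls; python3 - <<'E'
from station import *
import cv2,numpy as np
for n in("scene","top"):
    p,d=capture(n); cv2.imwrite(f"pics/{n}.png",p[:,:,::-1]); np.savez(f"{n}.npz",p=p,d=d)
    c=get_calibration(n); R=cv2.Rodrigues(np.array(c["rvec"]))[0]; print(n,c["fx"],-R.T@np.array(c["tvec"]))
    print(R)
print(read_state())
E
```

```text
pics
scene 517.5029067023194 [ 1.21612357 -0.22529072  1.084113  ]
[[ 0.32361501  0.94618181  0.00364907]
 [ 0.76547627 -0.25953895 -0.58880014]
 [-0.5561649   0.19333784 -0.80827043]]
top 486.83834392325286 [ 0.39574594 -0.00629796  1.2188789 ]
[[ 0.0280064  -0.99955362 -0.01040247]
 [-0.99617809 -0.02704749 -0.08305202]
 [ 0.08273359  0.0126887  -0.99649092]]
{'time': 0.1, 'qpos': array([ 1.11512276e+00,  2.64695445e-01,  1.60524209e+00,  6.07745128e-06,
        1.27372412e+00, -3.68778433e-02]), 'qd': array([-0.00065457, -0.00235963, -0.00275803,  0.00081801,  0.00163514,
       -0.00016056]), 'joint_torque': array([-4.32572506e-04, -5.03621221e+01, -3.58070111e+01,  7.30582327e-02,
        2.33010639e-02, -2.49057427e-05]), 'tcp_pos': array([0.27420665, 0.61610996, 0.2514981 ]), 'tcp_rot': array([-0.65294225, -3.07246749,  0.00314917]), 'ft_force': array([-0.74018813,  0.3214642 , -0.53026232]), 'torque': array([ 0.01276961,  0.03915699, -0.06844852]), 'finger_force': 0.0, 'gripper_width': 0.08847517746289789}
```

View pics/scene.png

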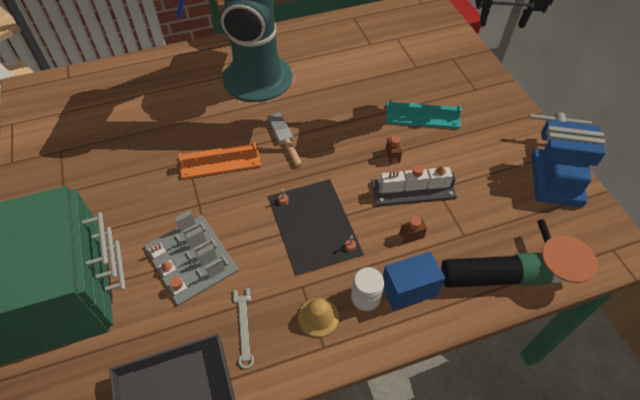

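View pics/top.png

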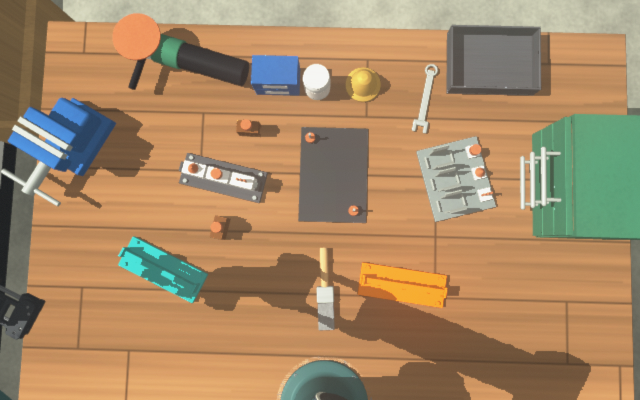

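```bash
cat > h.py <<'E'
import numpy as np,cv2
from station import *
def cal(n):
    c=get_calibration(n);K=np.array([[c["fx"],0,c["cx"]],[0,c["fy"],c["cy"]],[0,0,1.]])
    return K,cv2.Rodrigues(np.array(c["rvec"]))[0],np.array(c["tvec"])
def ray(n,uv,z):
    K,R,t=cal(n);uv=np.atleast_2d(uv).astype(float)
    r=np.c_[uv,np.ones(len(uv))]@np.linalg.inv(K).T@R;o=-R.T@t
    return o+r*((z-o[2])/r[:,2])[:,None]
def cloud(n,d):
    K,R,t=cal(n);v,u=np.indices(d.shape)
    P=np.stack([(u-K[0,2])/K[0,0]*d,(v-K[1,2])/K[1,1]*d,d],-1)
    return (P-t)@R
E
python3 - <<'E'
from h import *
t=np.load("top.npz");s=np.load("scene.npz")
def crop(p,x,y,w,h,W=400,H=300):return cv2.resize(p[y:y+h,x:x+w],(W,H),interpolation=cv2.INTER_CUBIC)
T,S=t["p"],s["p"]
m=np.vstack([np.hstack([crop(T,170,140,112,84),crop(S,360,140,112,84)]),np.hstack([crop(T,400,128,112,84),crop(S,135,215,112,84)])])
cv2.imwrite("pics/crop.png",m[:,:,::-1])
P=cloud("top",t["d"])
for uv in[(194,168),(217,174),(243,180),(250,195),(230,191),(335,175),(475,150),(480,172),(486,195),(430,212),(311,138),(354,211)]:
    print(uv,P[uv[1],uv[0]].round(4))
# mat
hsv=cv2.cvtColor(T,cv2.COLOR_RGB2HSV)
g=((P[...,2]<.02)&(hsv[...,2]<90)&(hsv[...,1]<60)).astype(np.uint8); g[:,:290]=0;g[:,380:]=0;g[:110]=0;g[235:]=0
c=max(cv2.findContours(g,0,2)[0],key=cv2.contourArea)
b=cv2.boxPoints(cv2.minAreaRect(c));b=ray("top",b,.003);print("mat",b.round(4),b.mean(0))
E
```

```text
(194, 168) [0.5587 0.3213 0.0809]
(217, 174) [0.5443 0.2631 0.0932]
(243, 180) [0.532  0.202  0.0914]
(250, 195) [0.5045 0.1978 0.0113]
(230, 191) [0.5131 0.2481 0.0118]
(335, 175) [ 0.5615 -0.013   0.0035]
(475, 150) [ 0.627  -0.3528  0.0409]
(480, 172) [ 0.5739 -0.3667  0.0356]
(486, 195) [ 0.5188 -0.3843  0.0261]
(430, 212) [ 0.4752 -0.2534 -0.0021]
(311, 138) [0.6507 0.0495 0.0205]
(354, 211) [ 0.4712 -0.0622  0.0171]
mat [[0.6427 0.0432 0.003 ]
 [0.665  0.0379 0.003 ]
 [0.6579 0.0092 0.003 ]
 [0.6356 0.0145 0.003 ]] [0.65027416 0.02623321 0.003     ]
```

View pics/crop.png

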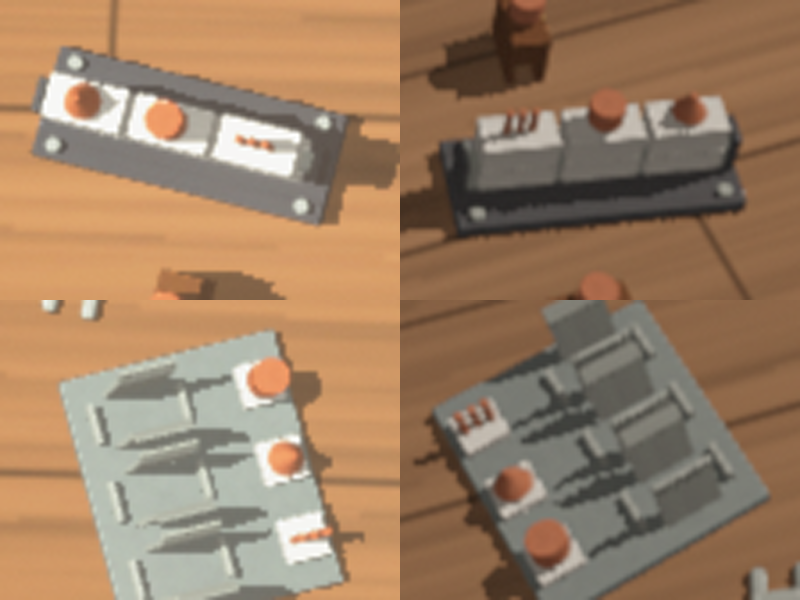

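Drum cassette is the middle one on the rail (top px 217,174). The drum label (top px 475,150) marks the rack's far (+x) slot. I'll measure yaw and poses next.

```bash
cat > m.py <<'E'
from h import *
t=np.load("top.npz");T=t["p"];P=cloud("top",t["d"])
hsv=cv2.cvtColor(T,cv2.COLOR_RGB2HSV).astype(int);S,V=hsv[...,1],hsv[...,2]
def box(mask,roi,z,name):
    m=np.zeros(mask.shape,np.uint8);x0,y0,x1,y1=roi;m[y0:y1,x0:x1]=mask[y0:y1,x0:x1]
    m=cv2.morphologyEx(m,3,np.ones((5,5)))
    c=max(cv2.findContours(m,0,2)[0],key=cv2.contourArea)
    q=ray("top",cv2.convexHull(c)[:,0],z)[:,:2]
    (cx,cy),(w,h),a=cv2.minAreaRect((q*1000).astype(np.float32))
    print(name,"centre",round(cx,1),round(cy,1),"size",round(w,1),round(h,1),"ang",round(a,1))
box((S<60)&(V<110),(290,110,380,235),.003,"mat")
box((S<75),(172,145,280,210),.012,"railbase")
box((S<70)&(V>190),(172,145,280,210),.067,"cassettes")
box((S<75),(408,130,505,228),.010,"rack")
O=(hsv[...,0]<14)&(S>110)&(V>130)
z=P[...,2]
for n,(u,v),h in[("drumc",(217,174),.09),("conec",(194,168),.08),("druml",(475,150),.041),("conel",(480,172),.03),("wa",(311,138),.018),("wb",(354,211),.018)]:
    m=np.zeros(O.shape,np.uint8);m[v-9:v+10,u-9:u+10]=O[v-9:v+10,u-9:u+10]
    k,l,s,ce=cv2.connectedComponentsWithStats(m);i=1+s[1:,4].argmax();print(n,s[i,4],ce[i],ray("top",ce[i],h).round(4))
E
python3 m.py
```

```text
mat centre 580.6 -9.2 size 199.3 165.7 ang 0.0
railbase centre 547.7 271.7 size 219.1 79.2 ang 77.5
cassettes centre 550.2 268.0 size 174.3 43.6 ang 75.6
rack centre 560.1 -313.6 size 184.3 158.1 ang 15.6
drumc 89 [215.8988764  173.26966292] [[0.5463 0.2666 0.09  ]]
conec 68 [192.51470588 167.97058824] [[0.5588 0.3251 0.08  ]]
druml 101 [475.42574257 149.1980198 ] [[ 0.629  -0.3538  0.041 ]]
conel 62 [479.51612903 171.93548387] [[ 0.5749 -0.3672  0.03  ]]
wa 72 [309.72222222 137.72222222] [[0.6518 0.0528 0.018 ]]
wb 74 [352.72972973 210.31081081] [[ 0.4728 -0.059   0.018 ]]
```

```bash
python3 -m inch '[1,0.5,-0.8,0,0,0,-0.95,1,0.6,-0.8,0,0,0,-0.95,1,0.6,-0.8,0,0,0,-0.95,1,0.6,-0.8,0,0,0,-0.95,1,0.6,-0.8,0,0,0,-0.95,1,0.6,-0.8,0,0,0,-0.95,1,0.6,-0.8,0,0,0,-0.95,1,0.6,-0.8,0,0,0,-0.95,1,0.6,-0.8,0,0,0,-0.95,1,0.6,-0.8,0,0,0,-0.95,1,0.6,-0.8,0,0,0,-0.95,1,0.6,-0.8,0,0,0,-0.95]'
python3 -m inch '[1,0.6,-0.8,0,0,0,-0.95,1,0.6,-0.8,0,0,0,-0.95,1,0.6,-0.8,0,0,0,-0.95,1,0.6,-0.8,0,0,0,-0.95,1,0.8,-0.8,0,0,0,-0.95,1,0.68,-0.44,0,0,0,-0.95,1,0,0,0,0,0,0,1,0,0,0,0,0,0]'
python3 - <<'E'
from h import *
s=read_state();p,d=capture("wrist");cv2.imwrite("pics/w1.png",p[:,:,::-1]);np.savez("w1.npz",p=p,d=d,pos=s["tcp_pos"],rot=s["tcp_rot"])
print(get_calibration("wrist"))
E
```

```text
time: 1.3
tcp_pos: [0.4522, 0.3756, 0.2521]
tcp_rot: [-1.943, -2.468, 0.002]
ft_force: [0.7, 0.4, 0.4]
gripper_width: 0.0881
finger_force: 0.0
time: 2.1
tcp_pos: [0.5486, 0.2655, 0.2521]
tcp_rot: [-2.447, -1.969, 0.002]
ft_force: [-0.9, -0.4, 0.1]
gripper_width: 0.0881
finger_force: 0.0
{'fx': 327.7651892324274, 'fy': 327.7651892324274, 'cx': 316.9879568449181, 'cy': 194.1464551162201, 'hand_eye': array([[ 1.10206211e-03, -9.47144990e-01, -3.20803917e-01,
         8.29159647e-02],
       [ 9.99998885e-01,  1.36693307e-03, -6.00438201e-04,
         8.61331672e-04],
       [ 1.00721952e-03, -3.20802898e-01,  9.47145441e-01,
        -1.29913601e-01],
       [ 0.00000000e+00,  0.00000000e+00,  0.00000000e+00,
         1.00000000e+00]])}
```

View pics/w1.png

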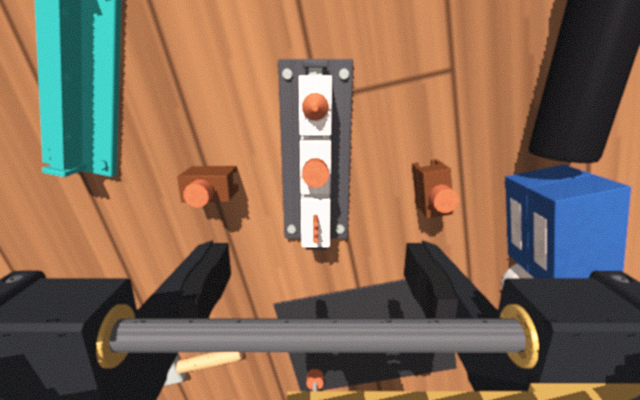

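```bash
cat >> h.py <<'E'
from scipy.spatial.transform import Rotation as Ro
def wray(uv,z,pos,rot):
    c=get_calibration("wrist");H=np.array(c["hand_eye"]);R=Ro.from_rotvec(rot).as_matrix()
    uv=np.atleast_2d(uv).astype(float)
    r=np.c_[(uv[:,0]-c["cx"])/c["fx"],(uv[:,1]-c["cy"])/c["fy"],np.ones(len(uv))]@H[:3,:3].T@R.T
    o=R@H[:3,3]+pos
    return o+r*((z-o[2])/r[:,2])[:,None]
def yaw(rot): y=Ro.from_rotvec(rot).as_matrix()[:,1];return np.degrees(np.arctan2(y[1],y[0]))
def blob(mask,roi,hull=False):
    m=np.zeros(mask.shape,np.uint8);x0,y0,x1,y1=roi;m[y0:y1,x0:x1]=mask[y0:y1,x0:x1]
    return max(cv2.findContours(m,0,1)[0],key=cv2.contourArea)
def wbox(mask,roi,z,pos,rot,name):
    q=wray(cv2.convexHull(blob(mask,roi))[:,0],z,pos,rot)[:,:2]
    (cx,cy),(w,h),a=cv2.minAreaRect((q*1000).astype(np.float32))
    print(name,"centre",round(cx,1),round(cy,1),"size",round(w,1),round(h,1),"ang",round(a,1));return cx,cy
E
python3 - <<'E'
from h import *
f=np.load("w1.npz");p,pos,rot=f["p"],f["pos"],f["rot"];h=cv2.cvtColor(p,cv2.COLOR_RGB2HSV).astype(int)
print(pos,yaw(rot))
wbox((h[...,1]<80),(265,50,365,250),.012,pos,rot,"railbase")
W=(h[...,1]<60)&(h[...,2]>180)
wbox(W,(290,70,340,138),.067,pos,rot,"cone")
wbox(W,(290,139,340,196),.067,pos,rot,"drum")
wbox(W,(290,197,340,250),.067,pos,rot,"pin")
O=(h[...,0]<14)&(h[...,1]>110)&(h[...,2]>100)
wbox(O,(295,150,335,190),.090,pos,rot,"drumtop")
for u in((198,194),(446,200)): print(wray(u,.068,pos,rot))
E
```

```text
[0.54864059 0.26545297 0.2520868 ] -12.354792735936188
railbase centre 546.6 261.4 size 222.5 78.8 ang 77.9
cone centre 560.4 327.6 size 58.4 30.3 ang 78.0
drum centre 547.6 269.4 size 56.8 30.2 ang 77.9
pin centre 535.0 211.8 size 56.9 30.0 ang 78.0
drumtop centre 548.6 269.9 size 26.6 23.1 ang 77.7
[[0.42632188 0.26809365 0.068     ]]
[[0.67083431 0.20843995 0.068     ]]
```

```bash
python3 -m inch '[1,-0.04,0.15,-0.5,0,0,0,1,0,0,-1,0,0,0,1,0,0,-1,0,0,0,1,0,0,-1,0,0,0,1,0,0,-1,0,0,0,1,0,0,-1,0,0,0,1,0,0,-1,0,0,0,1,0,0,-0.8,0,0,0,1,0,0,-0.5,0,0,0,1,0,0,-0.24,0,0,0,1,0,0,0,0,0,0]'
python3 -m inch '[-1,0,0,0,0,0,0,-1,0,0,0,0,0,0,-1,0,0,0,0,0,0,-1,0,0,0,0,0,0,-1,0,0,0,0,0,0,-1,0,0,0,0,0,0,-1,0,0,0,0,0,0,-1,0,0,0,0,0,0]'
```

```text
time: 3.25
tcp_pos: [0.5471, 0.2696, 0.0508]
tcp_rot: [-2.447, -1.97, 0.002]
ft_force: [-0.9, -0.5, 0.1]
gripper_width: 0.0886
finger_force: 0.0
time: 4.05
tcp_pos: [0.5479, 0.2694, 0.0517]
tcp_rot: [-2.448, -1.969, 0.0]
ft_force: [-0.1, -0.3, 1.4]
gripper_width: 0.0297
finger_force: 30.0
```

```bash
python3 -m inch '[-1,0,0,0.1,0,0,0,-1,0,0,0.1,0,0,0,-1,0,0,0.1,0,0,0,-1,0,0,0.1,0,0,0,-1,0,0,0.1,0,0,0,-1,0,0,0.2,0,0,0,-1,0,0,0.2,0,0,0,-1,0,0,0.3,0,0,0,-1,0,0,0.5,0,0,0,-1,0,0,1,0,0,0,-1,0,0,1,0,0,0,-1,0,0,1,0,0,0]'
```

```text
time: 5.25
tcp_pos: [0.5483, 0.2696, 0.1717]
tcp_rot: [2.448, 1.969, 0.003]
ft_force: [-0.1, 0.7, -2.6]
gripper_width: 0.0299
finger_force: 30.0
```

```bash
python3 -m inch '[-1,0.05,-0.9,0,0,0,0.51,-1,0.05,-0.9,0,0,0,0.51,-1,0.05,-0.9,0,0,0,0.51,-1,0.05,-0.9,0,0,0,0.51,-1,0.05,-0.9,0,0,0,0.51,-1,0.05,-0.9,0,0,0,0.51,-1,0.05,-0.9,0,0,0,0.51,-1,0.05,-0.9,0,0,0,0.51,-1,0.05,-0.9,0,0,0,0.51,-1,0.05,-0.9,0,0,0,0.51,-1,0.05,-0.9,0,0,0,0.51,-1,0.05,-0.95,0,0,0,0.51]'
python3 -m inch '[-1,0,0,0,0,0,0,-1,0,0,0,0,0,0,-1,0,0,0,0,0,0]'
python3 - <<'E'
from h import *
s=read_state();p,d=capture("wrist");cv2.imwrite("pics/w2.png",p[:,:,::-1])
H=np.array(get_calibration("wrist")["hand_eye"]);c=get_calibration("wrist")
h=cv2.cvtColor(p,cv2.COLOR_RGB2HSV).astype(int)
v,u=np.indices(d.shape);Q=np.stack([(u-c["cx"])/c["fx"]*d,(v-c["cy"])/c["fy"]*d,d],-1)@H[:3,:3].T+H[:3,3]
m=(abs(Q[...,0])<.03)&(abs(Q[...,1])<.014)&(d>0)&(Q[...,2]<.03)&(Q[...,2]>-.06)
o=m&(h[...,0]<14)&(h[...,1]>110)
w=m&(h[...,1]<60)&(h[...,2]>150)
for k in(o,w): print(k.sum(),np.percentile(Q[k],[2,10,50,90,98],axis=0).round(4))
print(s["tcp_pos"],yaw(s["tcp_rot"]))
E
```

```text
time: 6.45
tcp_pos: [0.5636, -0.0027, 0.171]
tcp_rot: [1.894, 2.504, 0.002]
ft_force: [0.3, -0.1, -2.2]
gripper_width: 0.0301
finger_force: 30.0
time: 6.75
tcp_pos: [0.5632, -0.0012, 0.1699]
tcp_rot: [1.898, 2.503, 0.001]
ft_force: [-0.0, -0.2, -2.6]
gripper_width: 0.0294
finger_force: 30.0
2616 [[-0.0126 -0.0106 -0.037 ]
 [-0.0101 -0.0079 -0.0365]
 [ 0.0088  0.0003 -0.0331]
 [ 0.0111  0.0084 -0.0226]
 [ 0.0116  0.0112 -0.0202]]
5144 [[ 0.002  -0.0135 -0.0143]
 [ 0.0079 -0.0118 -0.0138]
 [ 0.0211 -0.0001 -0.0128]
 [ 0.0256  0.0117  0.0085]
 [ 0.0259  0.0136  0.0275]]
[ 0.56317885 -0.00116251  0.16990241] 15.664936284439667
```

View pics/w2.png

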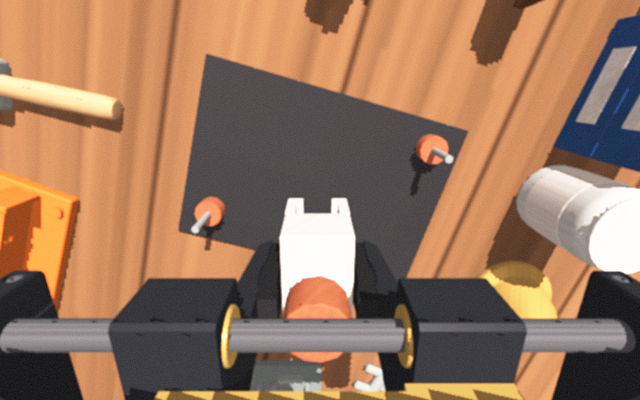

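```bash
python3 -m inch '[-1,0,0,-0.6,0,0,0,-1,0,0,-1,0,0,0,-1,0,0,-1,0,0,0,-1,0,0,-1,0,0,0,-1,0,0,-0.8,0,0,0,-1,0,0,-0.5,0,0,0,-1,0,0,-0.3,0,0,0,-1,0,0,0,0,0,0,-1,0,0,0,0,0,0]'
python3 -m inch '[-1,0,0,-0.08,0,0,0,-1,0,0,-0.08,0,0,0,-1,0,0,0,0,0,0]'
```

```text
time: 7.7
tcp_pos: [0.5637, -0.0017, 0.0398]
tcp_rot: [1.897, 2.503, 0.001]
ft_force: [-0.4, 0.7, -2.2]
gripper_width: 0.0296
finger_force: 30.0
time: 8.0
tcp_pos: [0.5632, -0.0019, 0.0356]
tcp_rot: [1.898, 2.503, 0.001]
ft_force: [-0.6, -0.3, -1.4]
gripper_width: 0.0301
finger_force: 30.0
```

```bash
python3 -m inch '[-1,0,0,-0.05,0,0,0,-1,0,0,0,0,0,0]'
python3 -m inch '[-1,0,0,-0.04,0,0,0,-1,0,0,0,0,0,0]'
python3 -m inch '[-1,0,0,-0.04,0,0,0,-1,0,0,0,0,0,0]'
```

```text
time: 8.2
tcp_pos: [0.5629, -0.0019, 0.034]
tcp_rot: [-1.898, -2.504, 0.0]
ft_force: [0.1, 0.2, -2.2]
gripper_width: 0.0297
finger_force: 30.0
time: 8.4
tcp_pos: [0.5629, -0.0019, 0.0328]
tcp_rot: [-1.898, -2.503, 0.0]
ft_force: [0.6, 0.6, -2.3]
gripper_width: 0.0301
finger_force: 30.0
time: 8.6
tcp_pos: [0.563, -0.0018, 0.0327]
tcp_rot: [-1.898, -2.504, 0.0]
ft_force: [-2.2, 0.0, 5.1]
gripper_width: 0.0297
finger_force: 30.0
```

```bash
python3 -m inch '[1,0,0,0,0,0,0,1,0,0,0,0,0,0,1,0,0,0,0,0,0,1,0,0,0,0,0,0,1,0,0,0,0,0,0,1,0,0,0,0,0,0,1,0,0,0,0,0,0,1,0,0,0.3,0,0,0,1,0,0,0.7,0,0,0,1,0,0,1,0,0,0,1,0,0,1,0,0,0,1,0,0,1,0,0,0]'
python3 -m inch '[1,0,0,1,0,0,-0.93,1,0,0,1,0,0,-1,1,0,0,1,0,0,-1,1,0,0,1,0,0,-1,1,0,0,0,0,0,-1,1,0,0,0,0,0,-1,1,0,0,0,0,0,-1,1,0,0,0,0,0,-1,1,0,0,0,0,0,-1,1,0,0,0,0,0,-1]'
python3 -m inch '[1,0,0,0,0,0,-1,1,0,0,0,0,0,-1,1,0,0,0,0,0,-1,1,0,0,0,0,0,-1,1,0,0,0,0,0,-1,1,0,0,0,0,0,-1,1,0,0,0,0,0,-1,1,0,0,0,0,0,-1,1,0,0,0,0,0,-1,1,0,0,0,0,0,-0.7,1,0,0,0,0,0,0,1,0,0,0,0,0,0]'
python3 - <<'E'
from h import *
s=read_state();p,d=capture("wrist");cv2.imwrite("pics/w3.png",p[:,:,::-1]);np.savez("w3.npz",p=p,d=d,pos=s["tcp_pos"],rot=s["tcp_rot"])
print(s["tcp_pos"],yaw(s["tcp_rot"]),s["qpos"])
E
```

```text
time: 9.8
tcp_pos: [0.5629, -0.0018, 0.1334]
tcp_rot: [1.898, 2.504, 0.0]
ft_force: [0.3, 0.7, -0.4]
gripper_width: 0.0882
finger_force: 0.0
time: 10.8
tcp_pos: [0.5629, -0.0018, 0.2326]
tcp_rot: [2.721, 1.57, 0.001]
ft_force: [0.3, 0.6, 0.6]
gripper_width: 0.088
finger_force: 0.0
time: 12.0
tcp_pos: [0.563, -0.0018, 0.2323]
tcp_rot: [3.112, 0.431, 0.001]
ft_force: [0.6, -0.4, 0.7]
gripper_width: 0.0881
finger_force: 0.0
[ 0.56296997 -0.0018167   0.23234617] -74.22114653185766 [-4.74808384e-02  6.67250991e-02  1.87026007e+00  1.83580911e-05
  1.20422475e+00  1.24791595e+00]
```

View pics/w3.png

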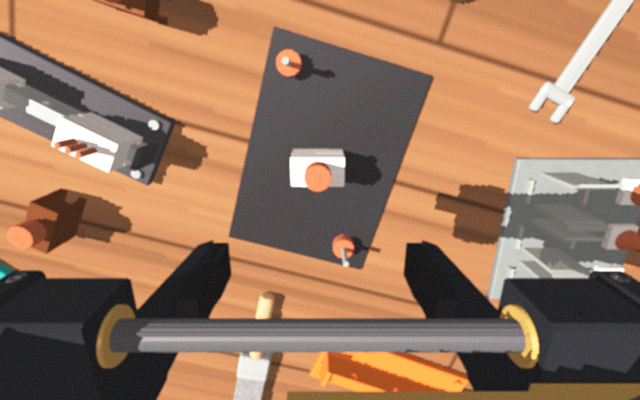

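The cassette stands upright on the mat at (317,165), aligned with the image. Wheels at (288,62) and (345,245) are undisturbed.

```bash
cat > mc.py <<'E'
from h import *
def measure(fn,ro,top,drum,roi,roid):
    f=np.load(fn);p,pos,rot=f["p"],f["pos"],f["rot"];h=cv2.cvtColor(p,cv2.COLOR_RGB2HSV).astype(int)
    W=(h[...,1]<70)&(h[...,2]>165);O=(h[...,0]<14)&(h[...,1]>110)&(h[...,2]>90)
    A=np.array(wbox(W,roi,top,pos,rot,"block")); 
    B=np.array(wbox(O,roid,drum,pos,rot,"drum"))
    t=np.radians(yaw(rot));y=np.array([np.cos(t),np.sin(t)]);x=np.array([y[1]*1,-y[0]])*-1
    x=Ro.from_rotvec(rot).as_matrix()[:2,0]
    for n,q in(("block",A),("drum",B)):
        e=q/1000-pos[:2];print(n,"tool x,y offset mm",(e@x*1000).round(2),(e@y*1000).round(2))
if __name__=="__main__":measure("w3.npz",0,.048,.071,(282,140,352,192),(300,155,338,195))
E
python3 mc.py; python3 - <<'E'
from h import *
p=np.load("w3.npz")["p"]
print(p[140:200:3,297].tolist());print(p[150,280:356:3].tolist())
cv2.imwrite("pics/c3.png",cv2.resize(p[120:220,260:380],(600,500),interpolation=0)[:,:,::-1])
E
```

```text
block centre 567.4 -1.6 size 38.5 55.2 ang 15.8
drum centre 565.1 -2.9 size 26.8 23.1 ang 15.9
block tool x,y offset mm 4.28 1.0
drum tool x,y offset mm 1.74 1.61
[[86, 83, 80], [88, 82, 83], [87, 81, 78], [179, 166, 158], [201, 191, 182], [202, 191, 183], [255, 255, 254], [255, 254, 254], [255, 254, 254], [255, 254, 254], [255, 254, 254], [255, 254, 254], [255, 254, 254], [255, 254, 254], [255, 254, 253], [255, 255, 255], [82, 77, 79], [86, 77, 78], [79, 74, 75], [85, 80, 79]]
[[87, 82, 85], [91, 83, 85], [89, 82, 82], [86, 80, 79], [143, 133, 130], [200, 189, 180], [201, 187, 181], [197, 185, 178], [195, 181, 174], [201, 187, 180], [196, 183, 177], [206, 194, 189], [204, 193, 184], [198, 185, 179], [198, 186, 180], [197, 187, 178], [193, 183, 174], [196, 183, 176], [195, 184, 176], [196, 185, 178], [198, 188, 181], [104, 95, 93], [67, 63, 62], [79, 71, 76], [87, 81, 81], [81, 80, 79]]
```

View pics/c3.png

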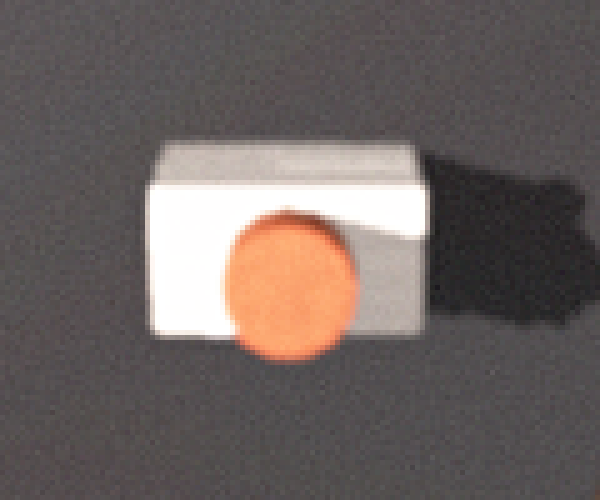

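```bash
python3 - <<'E'
from h import *
f=np.load("w3.npz");pos,rot=f["pos"],f["rot"];R=Ro.from_rotvec(rot).as_matrix()
q=wray([(290,156.6),(345.4,156.6),(290,187),(345.2,187)],.048,pos,rot)
e=(q-pos)@R[:,:2]*1000;print(e.round(1),e.mean(0).round(2))
E
```

```text
[[ 16.  -25.2]
 [ 16.   28.8]
 [-15.1 -26. ]
 [-15.   29.5]] [0.47 1.73]
```

```bash
python3 -m inch '[1,0.016,-0.058,-0.5,0,0,0,1,0,0,-1,0,0,0,1,0,0,-1,0,0,0,1,0,0,-1,0,0,0,1,0,0,-1,0,0,0,1,0,0,-1,0,0,0,1,0,0,-1,0,0,0,1,0,0,-0.8,0,0,0,1,0,0,-0.5,0,0,0,1,0,0,-0.2,0,0,0,1,0,0,0,0,0,0,1,0,0,0,0,0,0]'
python3 -m inch '[-1,0,0,0,0,0,0,-1,0,0,0,0,0,0,-1,0,0,0,0,0,0,-1,0,0,0,0,0,0,-1,0,0,0,0,0,0,-1,0,0,0,0,0,0,-1,0,0,0,0,0,0]'
```

```text
time: 13.25
tcp_pos: [0.5642, -0.0034, 0.0328]
tcp_rot: [3.112, 0.429, 0.002]
ft_force: [-0.3, 0.3, 1.1]
gripper_width: 0.0881
finger_force: 0.0
time: 13.95
tcp_pos: [0.5635, -0.0031, 0.0322]
tcp_rot: [-3.112, -0.429, -0.0]
ft_force: [-1.8, 0.4, 3.8]
gripper_width: 0.0538
finger_force: 30.0
```

```bash
python3 -m inch '[-1,0,0,0.3,0,0,0,-1,0,0,0.7,0,0,0,-1,0,0,1,0,0,0,-1,0,0,1,0,0,0,-1,0,0,1,0,0,0,-1,0,0,1,0,0,0,-1,0,0,1,0,0,0,-1,0,0,1,0,0,0,-1,0,0,1,0,0,0,-1,0,0,0.3,0,0,0]'
python3 -m inch '[-1,0.14,-0.5,0,0,0,0,-1,0.14,-0.92,0,0,0,0,-1,0.14,-0.92,0,0,0,0,-1,0.14,-0.92,0,0,0,0,-1,0.14,-0.92,0,0,0,0,-1,0.14,-0.92,0,0,0,0,-1,0.14,-0.92,0,0,0,0,-1,0.14,-0.92,0,0,0,0,-1,0.14,-0.92,0,0,0,0,-1,0.14,-0.92,0,0,0,0,-1,0.14,-0.92,0,0,0,0,-1,0.14,-0.92,0,0,0,0]'
python3 -m inch '[-1,0,0,0,0,0,0,-1,0,0,0,0,0,0,-1,0,0,0,0,0,0]'
python3 - <<'E'
from h import *
s=read_state();p,d=capture("wrist");cv2.imwrite("pics/w4.png",p[:,:,::-1]);np.savez("w4.npz",p=p,d=d,pos=s["tcp_pos"],rot=s["tcp_rot"])
print(s["tcp_pos"],yaw(s["tcp_rot"]))
E
```

```text
time: 14.95
tcp_pos: [0.5647, -0.0035, 0.2426]
tcp_rot: [3.111, 0.429, 0.007]
ft_force: [0.6, -0.3, -1.0]
gripper_width: 0.0538
finger_force: 30.0
time: 16.15
tcp_pos: [0.6042, -0.2703, 0.2366]
tcp_rot: [-3.11, -0.428, 0.006]
ft_force: [-0.0, -0.7, -2.1]
gripper_width: 0.0538
finger_force: 30.0
time: 16.45
tcp_pos: [0.6049, -0.2684, 0.2385]
tcp_rot: [-3.111, -0.429, 0.002]
ft_force: [-0.1, 0.1, -2.4]
gripper_width: 0.0536
finger_force: 30.0
[ 0.60494363 -0.26838788  0.23854088] -74.29869396546101
```

View pics/w4.png

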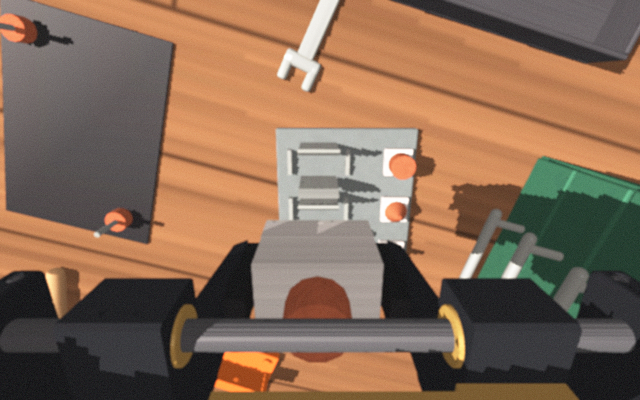

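```bash
python3 - <<'E'
from h import *
p=np.load("w4.npz")["p"]
cv2.imwrite("pics/c4.png",cv2.resize(p[122:222,270:430],(800,500),interpolation=cv2.INTER_CUBIC)[:,:,::-1])
E
```

```text
(no output)
```

View pics/c4.png

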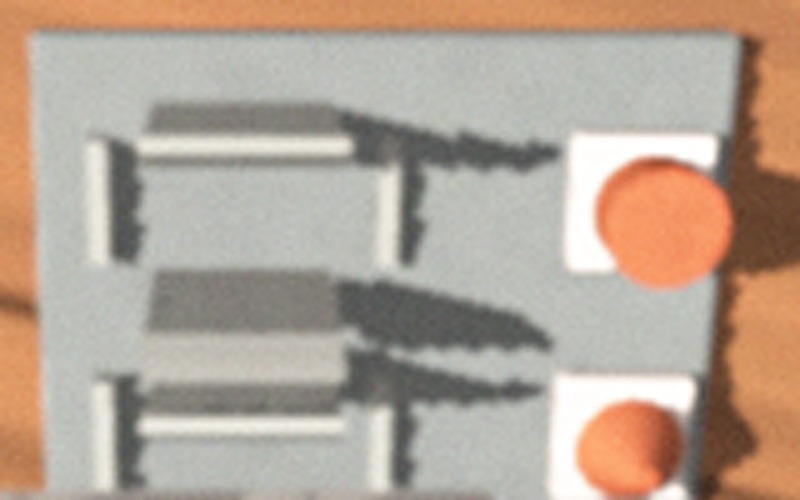

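```bash
python3 - <<'E'
from h import *
f=np.load("w4.npz");pos,rot=f["pos"],f["rot"];R=Ro.from_rotvec(rot).as_matrix()
def T(c,z):
    c=np.array(c)/5+[270,122];return ((wray(c-[.1,.1],z,pos,rot)-pos)@R[:,:2]*1000).round(2)
print("base far corners",T([(30,32),(742,34)],.010))
print("lips L inner/R inner top,bottom",T([(110,138),(378,160),(110,265),(378,265)],.018), "outer",T([(85,200),(404,200)],.018))
print("pad",T([(568,131),(718,131),(568,272),(718,274)],.018))
print("cheek far: top edge line, outer top/bottom flare",T([(135,138),(352,138),(135,160),(352,160)],.068))
print("mid cheek of slot near(top)",T([(140,334),(342,334),(140,380),(342,380)],.068))
print(R.round(3))
E
```

```text
base far corners [[ 37.47 -43.43]
 [ 37.26 110.51]]
lips L inner/R inner top,bottom [[ 15.91 -26.04]
 [ 11.18  31.94]
 [-12.49 -26.71]
 [-12.39  32.63]] outer [[  2.22 -31.83]
 [  2.33  37.88]]
pad [[ 17.58  72.69]
 [ 17.63 104.99]
 [-13.93  74.79]
 [-14.33 108.06]]
cheek far: top edge line, outer top/bottom flare [[ 25.66 -17.53]
 [ 25.72  22.63]
 [ 21.53 -17.6 ]
 [ 21.59  22.73]]
mid cheek of slot near(top) [[-12.45 -17.28]
 [-12.38  21.62]
 [-21.85 -17.44]
 [-21.78  21.83]]
[[ 0.963  0.271 -0.001]
 [ 0.271 -0.963  0.001]
 [-0.001 -0.001 -1.   ]]
```

```bash
python3 - <<'E'
from h import *
f=np.load("w4.npz");p=f["p"].astype(int).sum(2)//3;pos,rot=f["pos"],f["rot"];R=Ro.from_rotvec(rot).as_matrix()
for r in(268,275,285): print(r,p[r,246:260].tolist(),p[r,374:390].tolist())
print(p[215:300:2,275].tolist())
def T(c,dz,s=True):
    if s:c=np.array(c)/5+[269.9,121.9]
    return ((wray(c,pos[2]+dz,pos,rot)-pos)@R[:,:2]*1000).round(2)
print(T([(253,275),(382,275),(253,263),(382,263)],.016,False))
print("near cheek",T([(240,270)],.010-pos[2]),T([(240,334)],.060-pos[2]),T([(240,334),(240,365)],.068-pos[2]))
E
```

```text
268 [25, 24, 26, 25, 59, 108, 145, 154, 152, 148, 150, 154, 152, 150] [151, 156, 150, 155, 155, 154, 152, 155, 140, 108, 55, 28, 10, 25, 17, 29]
275 [19, 25, 22, 21, 41, 84, 122, 149, 159, 161, 157, 157, 152, 156] [160, 153, 158, 152, 160, 157, 157, 147, 118, 68, 29, 28, 20, 22, 24, 23]
285 [26, 28, 19, 27, 15, 48, 93, 130, 157, 157, 156, 153, 157, 157] [161, 158, 158, 155, 157, 161, 157, 132, 92, 35, 24, 15, 21, 25, 21, 21]
[129, 132, 149, 158, 172, 169, 144, 134, 141, 141, 139, 151, 145, 142, 140, 137, 139, 143, 135, 140, 139, 139, 138, 134, 143, 151, 148, 156, 158, 160, 158, 157, 155, 165, 162, 152, 157, 156, 160, 162, 161, 165, 154]
[[ 11.17 -24.44]
 [ 11.3   27.24]
 [ 16.65 -24.1 ]
 [ 16.77  26.88]]
near cheek [[-15.82   2.1 ]] [[-14.99   2.  ]] [[-12.42   1.98]
 [-18.73   1.99]]
```

```bash
python3 -m inch '[-1,0.059,-0.046,0,0,0,0,-1,0,0,-0.5,0,0,0,-1,0,0,-1,0,0,0,-1,0,0,-1,0,0,0,-1,0,0,-1,0,0,0,-1,0,0,-1,0,0,0,-1,0,0,-0.5,0,0,0,-1,0,0,0,0,0,0,-1,0,0,0,0,0,0]'
python3 -m inch '[-1,0,0,-0.2,0,0,0,-1,0,0,-0.2,0,0,0,-1,0,0,-0.2,0,0,0,-1,0,0,-0.2,0,0,0,-1,0,0,-0.2,0,0,0,-1,0,0,-0.2,0,0,0,-1,0,0,0,0,0,0]'
```

```text
time: 17.4
tcp_pos: [0.6072, -0.2699, 0.1148]
tcp_rot: [3.112, 0.429, 0.001]
ft_force: [0.8, 0.6, -1.2]
gripper_width: 0.0536
finger_force: 30.0
time: 18.1
tcp_pos: [0.6061, -0.2696, 0.0832]
tcp_rot: [-3.111, -0.429, 0.003]
ft_force: [-0.2, 0.4, -2.3]
gripper_width: 0.0534
finger_force: 30.0
```

Entered without contact force; continue down.

```bash
python3 -m inch '[-1,0,0,-0.2,0,0,0,-1,0,0,-0.2,0,0,0,-1,0,0,-0.2,0,0,0,-1,0,0,0,0,0,0]'
python3 -m inch '[-1,0,0,-0.2,0,0,0,-1,0,0,-0.2,0,0,0,-1,0,0,-0.2,0,0,0,-1,0,0,-0.2,0,0,0,-1,0,0,0,0,0,0]'
python3 -m inch '[-1,0,0,-0.1,0,0,0,-1,0,0,-0.1,0,0,0,-1,0,0,0,0,0,0]'
python3 -m inch '[-1,0,0,-0.06,0,0,0,-1,0,0,0,0,0,0]'
```

```text
time: 18.5
tcp_pos: [0.6061, -0.2696, 0.0682]
tcp_rot: [-3.111, -0.429, 0.003]
ft_force: [-0.9, -0.2, -3.1]
gripper_width: 0.0539
finger_force: 30.0
time: 19.0
tcp_pos: [0.6061, -0.2695, 0.0482]
tcp_rot: [-3.111, -0.429, 0.003]
ft_force: [-0.0, 0.3, -3.0]
gripper_width: 0.0539
finger_force: 30.0
time: 19.3
tcp_pos: [0.6067, -0.2699, 0.0441]
tcp_rot: [-3.112, -0.429, 0.001]
ft_force: [-0.1, 0.6, -1.8]
gripper_width: 0.0539
finger_force: 30.0
time: 19.5
tcp_pos: [0.6068, -0.2699, 0.0429]
tcp_rot: [-3.112, -0.429, 0.0]
ft_force: [-0.5, -0.2, -2.5]
gripper_width: 0.0537
finger_force: 30.0
```

```bash
python3 -m inch '[-1,0,0,-0.06,0,0,0,-1,0,0,0,0,0,0]'
python3 -m inch '[-1,0,0,-0.04,0,0,0,-1,0,0,0,0,0,0]'
python3 -m inch '[-1,0,0,-0.04,0,0,0,-1,0,0,0,0,0,0]'
python3 -m inch '[-1,0,0,-0.04,0,0,0,-1,0,0,0,0,0,0]'
```

```text
time: 19.7
tcp_pos: [0.6068, -0.2699, 0.0413]
tcp_rot: [-3.112, -0.429, 0.0]
ft_force: [-0.1, -0.1, -3.1]
gripper_width: 0.0536
finger_force: 30.0
time: 19.9
tcp_pos: [0.6068, -0.2699, 0.0403]
tcp_rot: [-3.112, -0.429, 0.0]
ft_force: [0.2, 0.5, -2.1]
gripper_width: 0.0538
finger_force: 30.0
time: 20.1
tcp_pos: [0.6069, -0.2699, 0.0394]
tcp_rot: [-3.112, -0.429, 0.0]
ft_force: [-0.5, 0.8, -1.5]
gripper_width: 0.0537
finger_force: 30.0
time: 20.3
tcp_pos: [0.6069, -0.27, 0.0393]
tcp_rot: [-3.112, -0.429, 0.0]
ft_force: [-3.0, 1.0, 3.5]
gripper_width: 0.0537
finger_force: 30.0
```

```bash
python3 -m inch '[1,0,0,0,0,0,0,1,0,0,0,0,0,0,1,0,0,0,0,0,0,1,0,0,0,0,0,0,1,0,0,0,0,0,0,1,0,0,0,0,0,0,1,0,0,0.3,0,0,0,1,0,0,0.6,0,0,0,1,0,0,1,0,0,0,1,0,0,1,0,0,0,1,0,0,1,0,0,0,1,0,0,1,0,0,0]'
python3 -m inch '[1,0,0,1,0,0,0,1,0,0,1,0,0,0,1,0,0,1,0,0,0,1,0,0,0,0,0,0,1,0,0,0,0,0,0]'
python3 - <<'E'
from h import *
s=read_state();p,d=capture("wrist");cv2.imwrite("pics/c5.png",cv2.resize(p[112:232,250:442],(800,500),interpolation=cv2.INTER_CUBIC)[:,:,::-1])
pos,rot=s["tcp_pos"],s["tcp_rot"];np.savez("w5.npz",p=p,pos=pos,rot=rot);print(pos,yaw(rot))
E
```

```text
time: 21.5
tcp_pos: [0.6072, -0.2701, 0.1638]
tcp_rot: [3.111, 0.429, 0.002]
ft_force: [0.2, -0.0, -0.7]
gripper_width: 0.0881
finger_force: 0.0
time: 22.0
tcp_pos: [0.6073, -0.2701, 0.2374]
tcp_rot: [3.111, 0.429, 0.003]
ft_force: [0.5, 0.2, -0.6]
gripper_width: 0.0879
finger_force: 0.0
[ 0.60727301 -0.27013692  0.23738088] -74.30188602898484
```

View pics/c5.png

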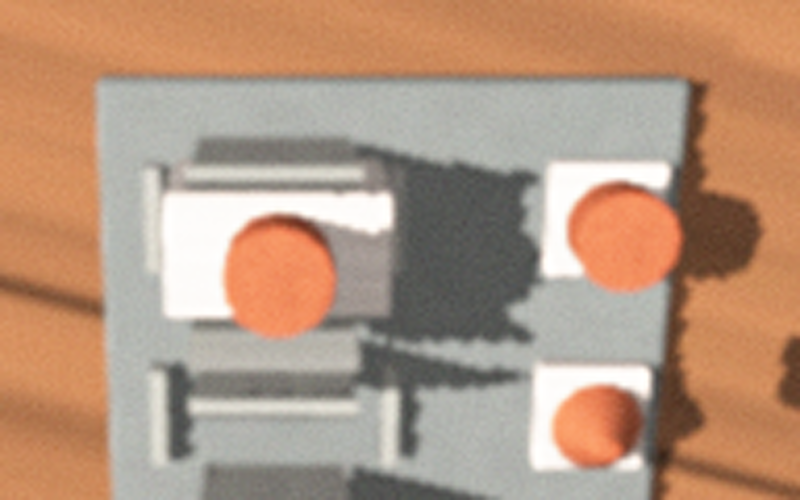

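The drum cassette sits between the cheeks of the drum slot. The block spans crop x 162–393 and the cheeks 183–368, so they share a centre, and the fingers are clear.

```bash
python3 -c "
from station import *
print(finish_job())"
```

```text
the job is handed in; nothing more can be done
None
```

The drum cassette is seated and released on the floor of the drum slot, after being pulled off the rail, stood on the mat and taken again by its ends; the job was handed in at about 22 s, and no verdict was returned.

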